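# Lay out the pool cleaner's drive parts in reverse order

### The job

The four parts stripped from the pool cleaner stand in trays along the plywood strip, in the order they came off, starting at the strip's red end block. Move them to the aluminium rack in the reverse order for reassembly: the part now nearest the strip's red block goes in the seat farthest from the rack's red block, and so on, until the part now farthest from the strip's red block is in the seat next to the rack's red block. Every part must stand upright and flat on the floor of its seat, one to a seat.

Things in the scene. Friction and masses are not known exactly. Their poses are not given: they have to be found in the camera images.
- wheel: small drive wheel lying flat: black rubber cylinder 52 mm in diameter and 32 mm high with grey spokes drawn on its top, about 90 g. Origin: centre of its underside, z up; starts standing in its own tray. 
- impeller: orange impeller: a flat disc 54 mm in diameter with six low blades (up to 13 mm high, inside the disc's outline) and a plain round hub, 26 mm in diameter, rising to 46 mm above the underside; grip it by the hub above the blades. About 50 g. Origin: centre of its underside, z up; starts standing in its own tray. 
- motor: motor can: upright steel cylinder 42 mm in diameter, 48 mm high including its blue cap, with a thin brass shaft (8 mm in diameter) 10 mm more on top; about 220 g. Origin: centre of its underside, z up; starts standing in its own tray. 
- roller: yellow ribbed roller standing on end: cylinder 44 mm in diameter (46 mm over its ribs), 56 mm high, about 80 g. Origin: centre of its underside, z up; starts standing in its own tray. 
- tray_wheel: white tray, 74 mm square, 7 mm high, walls and floor 3 mm, fixed on the plywood strip; holds the wheel at the start. Origin: centre of its underside, 12 mm above the table; x across the strip, y along it towards the strip's red block (at the robot's left, +y, end; 70 x 24 x 30 mm). Trays in one row, 84 mm pitch, any order; block 60 mm from the first tray's centre.
- tray_impeller: green tray, 74 mm square, 7 mm high, walls and floor 3 mm, fixed on the plywood strip; holds the impeller at the start. Origin: centre of its underside, 12 mm above the table; x across the strip, y along it towards the strip's red block (at the robot's left, +y, end; 70 x 24 x 30 mm). Trays in one row, 84 mm pitch, any order; block 60 mm from the first tray's centre.
- tray_motor: yellow tray, 74 mm square, 7 mm high, walls and floor 3 mm, fixed on the plywood strip; holds the motor at the start. Origin: centre of its underside, 12 mm above the table; x across the strip, y along it towards the strip's red block (at the robot's left, +y, end; 70 x 24 x 30 mm). Trays in one row, 84 mm pitch, any order; block 60 mm from the first tray's centre.
- tray_roller: blue tray, 74 mm square, 7 mm high, walls and floor 3 mm, fixed on the plywood strip; holds the roller at the start. Origin: centre of its underside, 12 mm above the table; x across the strip, y along it towards the strip's red block (at the robot's left, +y, end; 70 x 24 x 30 mm). Trays in one row, 84 mm pitch, any order; block 60 mm from the first tray's centre.
- rack: Fixed aluminium rack, 96 x 412 mm, with a row of four cork-lined seats; it may lie nearer or farther than the strip, both roughly left to right. Origin: centre of its underside on the table; y along the row, x across. Seats 72 x 72 mm, centres at x = 0, y = -126, -42, 42, 126 mm; floor 10 mm above the table, ribs round them 12 mm wide, tops at 15 mm.
- red_end: red block, 70 x 24 x 30 mm, fixed on one end of the rack (either end; a grey block of the same size is on the other): 62 mm from the centre of the next seat, i.e. at y = +188 or -188 mm in the rack's frame. Origin: centre of its underside, 10 mm above the table.

How it is judged (in metres and radians):
At the end, for the whole second after the job is handed in: Each part rests flat in the seat that reverses its starting rank (first at the strip's red block: fourth seat from the rack's red block, and so on), within 18 mm of the seat centre, within 2.5 mm of its floor, upright within 0.1 rad, released and at rest (z of wheel in the frame of rack between 0.007 and 0.0125 m and x of wheel in the frame of rack between -0.018 and 0.018 m and angle between each of wheel, impeller, motor, roller's own z axis and vertical below 0.1 rad and linear speed of each of wheel, impeller, motor, roller below 0.02 m/s and angular speed of each of wheel, impeller, motor, roller below 0.3 rad/s and ((y of each of tray_impeller, tray_motor, tray_roller in the frame of tray_wheel below 0 m and horizontal distance between wheel and red_end between 0.296 and 0.332 m) or (y of each of tray_impeller, tray_motor in the frame of tray_wheel below 0 m and y of tray_roller in the frame of tray_wheel above 0 m and horizontal distance between wheel and red_end between 0.212 and 0.248 m) or (y of each of tray_impeller, tray_roller in the frame of tray_wheel below 0 m and y of tray_motor in the frame of tray_wheel above 0 m and horizontal distance between wheel and red_end between 0.212 and 0.248 m) or (y of tray_impeller in the frame of tray_wheel below 0 m and y of each of tray_motor, tray_roller in the frame of tray_wheel above 0 m and horizontal distance between wheel and red_end between 0.128 and 0.164 m) or (y of tray_impeller in the frame of tray_wheel above 0 m and y of each of tray_motor, tray_roller in the frame of tray_wheel below 0 m and horizontal distance between wheel and red_end between 0.212 and 0.248 m) or (y of each of tray_impeller, tray_roller in the frame of tray_wheel above 0 m and y of tray_motor in the frame of tray_wheel below 0 m and horizontal distance between wheel and red_end between 0.128 and 0.164 m) or (y of each of tray_impeller, tray_motor in the frame of tray_wheel above 0 m and y of tray_roller in the frame of tray_wheel below 0 m and horizontal distance between wheel and red_end between 0.128 and 0.164 m) or (y of each of tray_impeller, tray_motor, tray_roller in the frame of tray_wheel above 0 m and horizontal distance between wheel and red_end between 0.044 and 0.08 m)) and z of impeller in the frame of rack between 0.007 and 0.0125 m and x of impeller in the frame of rack between -0.018 and 0.018 m and ((y of each of tray_wheel, tray_motor, tray_roller in the frame of tray_impeller below 0 m and horizontal distance between impeller and red_end between 0.296 and 0.332 m) or (y of each of tray_wheel, tray_motor in the frame of tray_impeller below 0 m and y of tray_roller in the frame of tray_impeller above 0 m and horizontal distance between impeller and red_end between 0.212 and 0.248 m) or (y of each of tray_wheel, tray_roller in the frame of tray_impeller below 0 m and y of tray_motor in the frame of tray_impeller above 0 m and horizontal distance between impeller and red_end between 0.212 and 0.248 m) or (y of tray_wheel in the frame of tray_impeller below 0 m and y of each of tray_motor, tray_roller in the frame of tray_impeller above 0 m and horizontal distance between impeller and red_end between 0.128 and 0.164 m) or (y of tray_wheel in the frame of tray_impeller above 0 m and y of each of tray_motor, tray_roller in the frame of tray_impeller below 0 m and horizontal distance between impeller and red_end between 0.212 and 0.248 m) or (y of each of tray_wheel, tray_roller in the frame of tray_impeller above 0 m and y of tray_motor in the frame of tray_impeller below 0 m and horizontal distance between impeller and red_end between 0.128 and 0.164 m) or (y of each of tray_wheel, tray_motor in the frame of tray_impeller above 0 m and y of tray_roller in the frame of tray_impeller below 0 m and horizontal distance between impeller and red_end between 0.128 and 0.164 m) or (y of each of tray_wheel, tray_motor, tray_roller in the frame of tray_impeller above 0 m and horizontal distance between impeller and red_end between 0.044 and 0.08 m)) and z of motor in the frame of rack between 0.007 and 0.0125 m and x of motor in the frame of rack between -0.018 and 0.018 m and ((y of each of tray_wheel, tray_impeller, tray_roller in the frame of tray_motor below 0 m and horizontal distance between motor and red_end between 0.296 and 0.332 m) or (y of each of tray_wheel, tray_impeller in the frame of tray_motor below 0 m and y of tray_roller in the frame of tray_motor above 0 m and horizontal distance between motor and red_end between 0.212 and 0.248 m) or (y of each of tray_wheel, tray_roller in the frame of tray_motor below 0 m and y of tray_impeller in the frame of tray_motor above 0 m and horizontal distance between motor and red_end between 0.212 and 0.248 m) or (y of tray_wheel in the frame of tray_motor below 0 m and y of each of tray_impeller, tray_roller in the frame of tray_motor above 0 m and horizontal distance between motor and red_end between 0.128 and 0.164 m) or (y of tray_wheel in the frame of tray_motor above 0 m and y of each of tray_impeller, tray_roller in the frame of tray_motor below 0 m and horizontal distance between motor and red_end between 0.212 and 0.248 m) or (y of each of tray_wheel, tray_roller in the frame of tray_motor above 0 m and y of tray_impeller in the frame of tray_motor below 0 m and horizontal distance between motor and red_end between 0.128 and 0.164 m) or (y of each of tray_wheel, tray_impeller in the frame of tray_motor above 0 m and y of tray_roller in the frame of tray_motor below 0 m and horizontal distance between motor and red_end between 0.128 and 0.164 m) or (y of each of tray_wheel, tray_impeller, tray_roller in the frame of tray_motor above 0 m and horizontal distance between motor and red_end between 0.044 and 0.08 m)) and z of roller in the frame of rack between 0.007 and 0.0125 m and x of roller in the frame of rack between -0.018 and 0.018 m and ((y of each of tray_wheel, tray_impeller, tray_motor in the frame of tray_roller below 0 m and horizontal distance between roller and red_end between 0.296 and 0.332 m) or (y of each of tray_wheel, tray_impeller in the frame of tray_roller below 0 m and y of tray_motor in the frame of tray_roller above 0 m and horizontal distance between roller and red_end between 0.212 and 0.248 m) or (y of each of tray_wheel, tray_motor in the frame of tray_roller below 0 m and y of tray_impeller in the frame of tray_roller above 0 m and horizontal distance between roller and red_end between 0.212 and 0.248 m) or (y of tray_wheel in the frame of tray_roller below 0 m and y of each of tray_impeller, tray_motor in the frame of tray_roller above 0 m and horizontal distance between roller and red_end between 0.128 and 0.164 m) or (y of tray_wheel in the frame of tray_roller above 0 m and y of each of tray_impeller, tray_motor in the frame of tray_roller below 0 m and horizontal distance between roller and red_end between 0.212 and 0.248 m) or (y of each of tray_wheel, tray_motor in the frame of tray_roller above 0 m and y of tray_impeller in the frame of tray_roller below 0 m and horizontal distance between roller and red_end between 0.128 and 0.164 m) or (y of each of tray_wheel, tray_impeller in the frame of tray_roller above 0 m and y of tray_motor in the frame of tray_roller below 0 m and horizontal distance between roller and red_end between 0.128 and 0.164 m) or (y of each of tray_wheel, tray_impeller, tray_motor in the frame of tray_roller above 0 m and horizontal distance between roller and red_end between 0.044 and 0.08 m))); the robot touches nothing.
It also fails if it takes over 93 s, if anything falls off the work surface, if the arm or the gripper's body presses on something with over 40 N, if the wrist force passes 120 N, or if a joint passes its speed limit or range.

### The arm

A 6-joint arm with a two-finger parallel gripper is mounted at the origin on the work surface. World frame = base frame: x ahead of the robot, y to its left, z up, the work surface at z = 0. Lengths are in mm, angles in rad, forces in N, time in s.
With the tool pointing down it reaches from about 350 to 1000 mm from the base axis. Payload 7.1 kg.
Tool frame: the origin (TCP) lies between the finger pads; the fingertips stand 14 mm ahead of it and the grasp point (between the pads) lies 5 mm behind it (manip.tip_reach is the distance from the TCP to the fingertips, in mm); z points along the fingers, y is the line along which they close (so a half turn about z gives the same grasp; the last joint's range is limited). The gripper opens to 85 mm and grips with 20 to 120 N. Pads are 22 mm wide; open, the fingers measure 114 mm over their backs; the gripper's body (76 mm by 85 mm) begins 54 mm behind the grasp point. The pads swing forward as they close: fully open they stand 13 mm farther back than shut.
Start: joints at [1.299, 0.423, 1.63, -0, 1.089, -0.019], TCP at [156.291, 605.126, 245.319] pointing down, gripper open.
Joint ranges: [-3, 3], [-0.9, 2.11], [0.09, 2.58], [-1.31, 4.45], [0.11, 2.69], [-2.54, 2.54]. Speed limits (rad/s): [2.39, 2.39, 3.01, 3.14, 3.14, 3.14].

### API

Orientations are given as a unit quaternion [x, y, z, w].
In Python, from cell import manip gives the robot as it stands.
- The arm moves only by the tool jog_arm, never from a script. Its argument "moves" is text: rows parted by semicolons, each of 5 numbers parted by spaces: the closure, from -1 (fully open) to 1 (shut), then the shift along the tool's x, y, z in mm, then the turn about the tool's z in rad. In form: claw x y z twist; .... A call has 1 to 8 rows; each row shifts and turns the commanded pose from where the row before left it, along the tool's axes as they then stand; what a row does not reach is not made up. A row lasts 1/8 s, in which the tool goes at most 62.5 mm and 10.7 degrees, less where a joint would pass 70% of its speed; a pose out of reach is approached as far as the arm can. A call is refused whole if a number of a shift passes 62.5 or a number of a turn 0.188, either way. A call with a gripper value outside its range is refused whole. The fingers move at their own pace and stop on an object; the grip force is fixed at half the most. Time passes only in rows, so rows that do not move let the fingers close. It gives the time, the measured TCP pose, the force, the opening and the grip force at its end, in the units of the state.
- manip.read_state(): the state, without advancing time (a new reading comes with each control period).
- manip.capture(name): name is "scene" or "top"; returns the picture (384x512x3 uint8, red, green, blue); there is no depth.
- manip.camera_params(name): a dict with "K" (3x3 intrinsics, pixels), "xyz" and "rotation" of the camera in the world. Camera axes: x right, y down, z forward; pixel columns grow to the right and rows downward; lengths in mm; the calibration is good to about 2 mm. A picture is of the moment at which its call begins. camera_params takes no time and is no camera call.
- manip.job_done(): hands the job in; it is judged then, once.
The state is a dict: "t": time; "q": joint angles; "joint_vel": joint speeds; "effort": joint torques, N m; "ee_pos": TCP position; "orientation": TCP orientation; "force": force on the tool from outside, world axes, zero at the start; "wrist_torque": the same for the moment, N m; "width": finger opening in mm; "grasp_force": force on a finger pad.
Only numpy, scipy, OpenCV 4.12 (cv2) and the standard library are available. Lean on these libraries where they do the work, as an engineer would, in place of code of your own. Each camera call takes 0.05 s, during which the arm holds its last target. There are 200 camera calls.

## Working session

There is one attempt and no reset: what is moved stays moved. The work goes in short steps, Python scripts to look and compute and a tool call to move; the robot and the scene stay as the last step left them, time stands still between calls to the robot, and variables do not carry over. Pictures are saved under pics/ and viewed, at most 14 in all, crops included, and the job is handed in when it is done.

Besides the shell and the picture viewer there is one more tool, called after "Call:" as a command line: name --argument value ..., lists and objects as JSON in quotes. jog_arm: Moves the arm, as the interface text tells. Its arguments: {"type":"object","properties":{"moves":{"type":"string"}},"required":["moves"]}

```bash
mkdir -p pics; cat > h.py <<'E'
from cell import manip
import numpy as np, cv2
def snap(cam,name):
    im=manip.capture(cam); cv2.imwrite(f'pics/{name}.png',im[:,:,::-1]); return im
def px2w(cam,uv,z):
    p=manip.camera_params(cam); K=np.array(p['K']);R=np.array(p['rotation']);c=np.array(p['xyz'])
    r=R@np.linalg.solve(K,[uv[0],uv[1],1]); return c+r*(z-c[2])/r[2]
def w2px(cam,P):
    p=manip.camera_params(cam); K=np.array(p['K']);R=np.array(p['rotation']);c=np.array(p['xyz'])
    q=K@(R.T@(np.array(P)-c)); return q[:2]/q[2]
E
python3 - <<'E'
from h import *
for c in ('top','scene'):
    snap(c,c+'0'); p=manip.camera_params(c); print(c,p)
print(manip.read_state())
E
```

```text
top {'K': array([[387.97976736,   0.        , 253.96145144],
       [  0.        , 387.97976736, 190.88684984],
       [  0.        ,   0.        ,   1.        ]]), 'xyz': array([427.09938461,  -1.74280465, 692.72017821]), 'rotation': array([ 0.7213266 , -0.68488597,  0.06923623, -0.0763249 ])}
scene {'K': array([[438.95138148,   0.        , 254.07962461],
       [  0.        , 438.95138148, 190.07393186],
       [  0.        ,   0.        ,   1.        ]]), 'xyz': array([1147.56202558, -161.71046863,  441.7559335 ]), 'rotation': array([ 0.70545262,  0.52297236, -0.28757545, -0.38227852])}
{'t': 0.1, 'q': array([ 1.29900967e+00,  4.23789685e-01,  1.63060353e+00,  2.73064477e-05,
        1.08861559e+00, -1.90275191e-02]), 'joint_vel': array([-0.00065131,  0.00035709, -0.00103766, -0.0005309 , -0.00255238,
        0.00092737]), 'effort': array([-1.77806537e-04, -5.58427298e+01, -2.82444119e+01,  1.78594308e-05,
        3.01839798e-03,  7.17062676e-06]), 'ee_pos': array([156.15511342, 604.68714174, 244.61158669]), 'orientation': array([ 1.26049677e-01,  9.92023678e-01, -6.98851510e-04, -1.14561294e-04]), 'force': array([ 0.29443361, -0.61030046,  0.4433689 ]), 'wrist_torque': array([-0.00608984,  0.03070173, -0.03889899]), 'grasp_force': 0.0, 'width': 85.51231565679092}
```

```bash
sed -i "s/np.array(p\['rotation'\])/Rn.from_quat(p['rotation']).as_matrix()/; s/^import numpy.*/&\nfrom scipy.spatial.transform import Rotation as Rn/" h.py
python3 - <<'E'
import cv2
for c in('top','scene'):
    cv2.imwrite(f'pics/{c}0b.png',cv2.resize(cv2.imread(f'pics/{c}0.png'),(800,600),interpolation=cv2.INTER_CUBIC))
E
```

```text
(no output)
```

View pics/top0b.png

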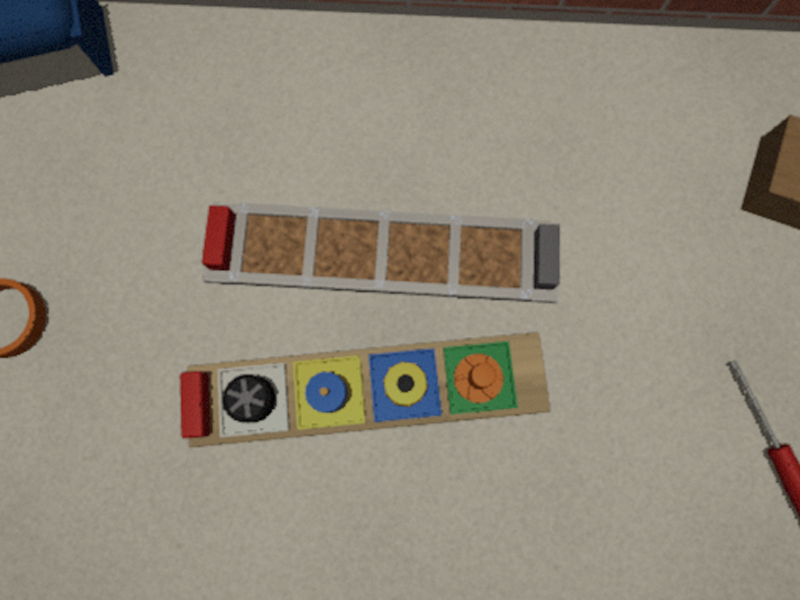

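View pics/scene0b.png

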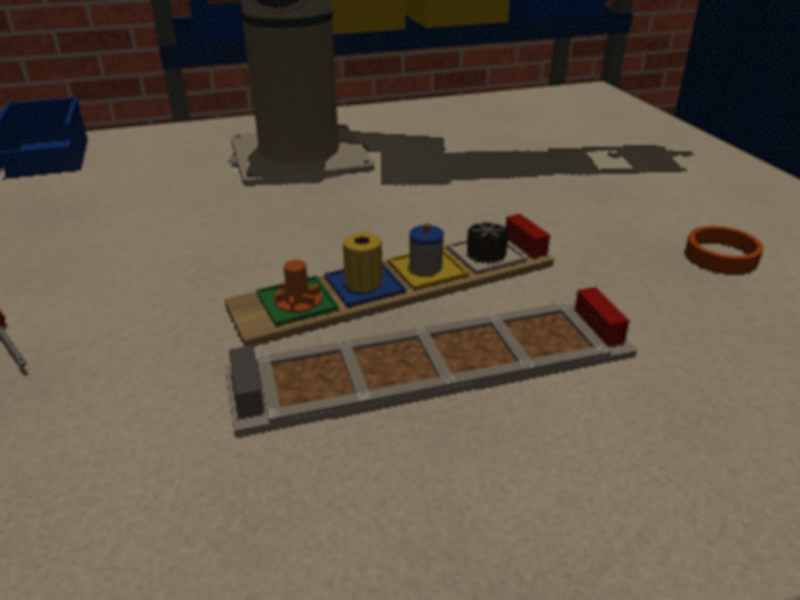

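```bash
python3 - <<'E'
from h import *
s=lambda u,v:((u+.5)/1.5625-.5,(v+.5)/1.5625-.5)
for n,u,v,z in [('wheel',248,397,47),('motor',326,391,63),('roller',406,383,71),('imp',486,374,61),
 ('tw',253,400,19),('tm',329,391,19),('tr',405,384,19),('ti',479,378,19),
 ('s1',274,245,10),('s2',346,248.5,10),('s3',418,252.5,10),('s4',490,257,10),('red',220,237,40),('grey',549,256,40)]:
    print(n,px2w('top',s(u,v),z).round(1))
# scene: part axis check
for n,u,v,z in [('wheel',487,230,47),('motor',426,233,63),('roller',362,241,71),('imp',296,265,61),('s1',548,334,10),('s4',312,376,10)]:
    print(n,px2w('scene',s(u,v),z).round(1))
print(Rn.from_quat(manip.read_state()['orientation']).as_matrix().round(3))
E
```

```text
wheel [448.1 159.7  47. ]
motor [457.8  76.1  63. ]
roller [469.7  -5.7  71. ]
imp [483.9 -88.1  61. ]
tw [446.  160.9  19. ]
tm [460.1  78.2  19. ]
tr [472.1  -5.   19. ]
ti [482.9 -86.3  19. ]
s1 [626.4 156.5  10. ]
s2 [626.4  71.8  10. ]
s3 [625.9 -12.6  10. ]
s4 [624.7 -96.7  10. ]
red [623.9 211.2  40. ]
grey [ 620.5 -158.2   40. ]
wheel [446.  163.6  47. ]
motor [460.   78.1  63. ]
roller [471.3  -3.   71. ]
imp [485.7 -82.3  61. ]
s1 [623.4 161.3  10. ]
s4 [618.5 -93.3  10. ]
[[-0.968  0.25  -0.   ]
 [ 0.25   0.968 -0.001]
 [ 0.    -0.001 -1.   ]]
```

The pictures show the following:
- **Strip:** it is the nearer row, with its red block at the left. From the block outwards stand the wheel (248,397), motor (326,391), roller (406,383) and impeller (486,374).
- **Rack:** it is the farther row, with its red block also at the left. Seats run from (274,245) to (490,257).
- **Plan:** impeller to seat 1, roller to seat 2, motor to seat 3, wheel to seat 4. I'll turn the tool so that it closes along world x.

Call:
jog_arm --moves "-1 0 0 0 0.188; -1 0 0 0 0.188; -1 0 0 0 0.188; -1 0 0 0 0.188; -1 0 0 0 0.188; -1 0 0 0 0.188; -1 0 0 0 0.185; -1 0 0 0 0"

```text
t: 1.1
ee_pos: [156.2, 604.9, 244.9]
orientation: [0.704, 0.711, -0.0, 0.0]
force: [-0.5, -0.7, -0.2]
width: 85.2
grasp_force: 0.0
```

Call:
jog_arm --moves "-1 -50 33 0 0; -1 -50 33 0 0; -1 -50 33 0 0; -1 -50 33 0 0; -1 -50 33 0 0; -1 -50 33 0 0; -1 -50 33 0 0; -1 -50 33 0 0"

```text
t: 2.1
ee_pos: [424.4, 205.5, 245.5]
orientation: [0.703, 0.712, 0.0, 0.0]
force: [1.3, 1.6, -0.3]
width: 85.3
grasp_force: 0.0
```

Call:
jog_arm --moves "-1 -22 13 30 0.01; -1 -22 14 30 0; -1 0 0 30 0; -1 0 0 30 0; -1 0 0 0 0; -1 0 0 0 0"

```text
t: 2.85
ee_pos: [451.1, 163.5, 126.0]
orientation: [0.707, 0.707, 0.0, 0.0]
force: [-0.8, 0.4, 1.1]
width: 85.5
grasp_force: 0.0
```

Call:
jog_arm --moves "-1 -2 -4 30 0; -1 0 0 30 0; -1 0 0 15 0; -1 0 0 13 0; -1 0 0 0 0; -1 0 0 0 0"

```text
t: 3.6
ee_pos: [447.1, 161.5, 37.9]
orientation: [0.708, 0.706, 0.0, 0.0]
force: [0.3, -0.3, -0.7]
width: 85.4
grasp_force: 0.0
```

```bash
python3 - <<'E'
from h import *
im=snap('scene','s1'); cv2.imwrite('pics/s1c.png',cv2.resize(im[90:290,130:430,::-1],(800,533),interpolation=cv2.INTER_CUBIC))
E
```

```text
(no output)
```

View pics/s1c.png

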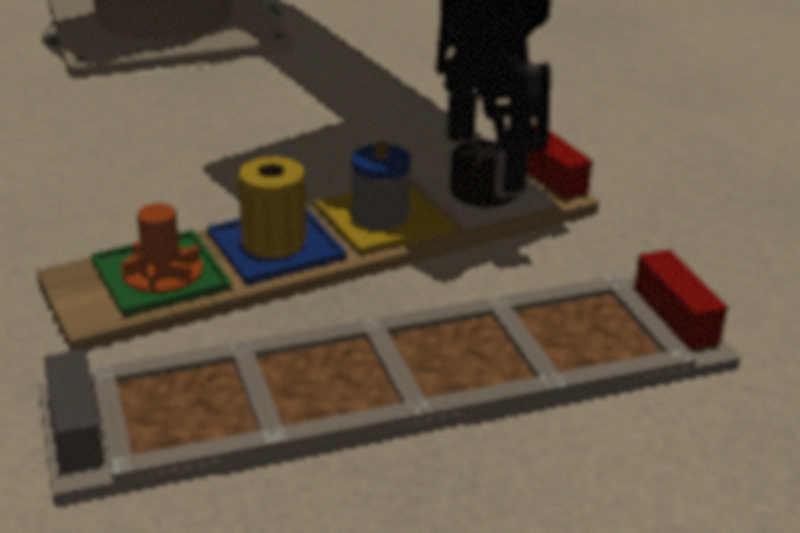

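The fingers straddle the wheel, which is at (485,170) in the crop, and nothing touches. I'll close now.

Call:
jog_arm --moves "0.6 0 0 0 0; 0.6 0 0 0 0; 0.6 0 0 0 0; 0.6 0 0 0 0; 0.6 0 0 0 0; 0.6 0 0 0 0; 0.6 0 0 0 0; 0.6 0 0 0 0"

```text
t: 4.65
ee_pos: [446.8, 161.4, 38.1]
orientation: [0.708, 0.706, 0.0, 0.0]
force: [-1.5, -0.3, 9.2]
width: 50.0
grasp_force: 60.7
```

Call:
jog_arm --moves "1 0 0 -10 0; 1 0 0 -20 0; 1 0 0 -30 0; 1 0 0 -40 0; 1 -10 10 -20 0; 1 -20 20 0 0; 1 -20 20 0 0; 1 0 0 0 0"

```text
t: 5.65
ee_pos: [497.6, 110.3, 157.9]
orientation: [0.709, 0.706, 0.001, 0.0]
force: [-0.6, 0.4, -0.8]
width: 50.3
grasp_force: 62.5
```

Call:
jog_arm --moves "1 -30 20 0 0; 1 -50 26 0 0; 1 -50 30 0 0; 1 -50 30 0 0; 1 -26 20 20 0; 1 0 0 30 0; 1 0 0 30 0; 1 0 0 0 0"

```text
t: 6.65
ee_pos: [619.6, -94.0, 75.0]
orientation: [0.708, 0.706, -0.002, -0.003]
force: [0.2, 1.0, -0.3]
width: 49.9
grasp_force: 62.6
```

```bash
python3 - <<'E'
from h import *
im=snap('scene','s2'); cv2.imwrite('pics/s2c.png',cv2.resize(im[120:320,130:430,::-1],(800,533),interpolation=cv2.INTER_CUBIC))
print(manip.read_state()['ee_pos'])
E
```

```text
[620.96481789 -94.25641361  76.69343569]
```

View pics/s2c.png

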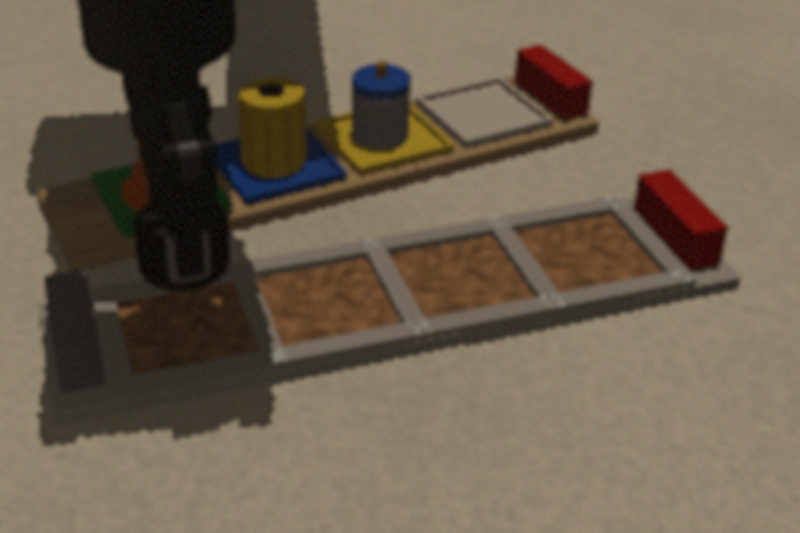

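The wheel hangs level over seat 4, with its centre at (183,240) in the crop. I'll lower it and release.

Call:
jog_arm --moves "1 0 2 20 0; 1 0 0 15 0; 1 0 0 6 0; 1 0 0 3 0; 1 0 0 0 0; 1 0 0 0 0; -0.6 0 0 0 0; -1 0 0 0 0"

```text
t: 7.7
ee_pos: [624.3, -95.1, 33.5]
orientation: [0.708, 0.706, 0.0, 0.0]
force: [0.3, 0.4, 0.8]
width: 83.4
grasp_force: 0.0
```

Call:
jog_arm --moves "-1 0 0 0 0; -1 0 0 0 0; -1 0 0 -20 0; -1 0 0 -30 0; -1 0 0 -30 0; -1 20 -30 0 0; -1 30 -40 0 0; -1 30 -40 0 0"

```text
t: 8.7
ee_pos: [513.6, -14.2, 114.8]
orientation: [0.708, 0.706, 0.001, 0.001]
force: [-0.6, 1.0, 0.1]
width: 85.3
grasp_force: 0.0
```

Call:
jog_arm --moves "-1 46 -28 0 0; -1 46 -28 0 0; -1 0 0 0 0; -1 0 0 30 0; -1 0 0 25 0; -1 0 0 15 0; -1 0 0 0 0; -1 0 0 0 0"

```text
t: 9.7
ee_pos: [459.1, 77.1, 44.0]
orientation: [0.708, 0.706, 0.0, 0.0]
force: [0.3, -0.6, 0.7]
width: 85.8
grasp_force: 0.0
```

Call:
jog_arm --moves "1 0 0 0 0; 1 0 0 0 0; 1 0 0 0 0; 1 0 0 0 0; 1 0 0 0 0; 1 0 0 0 0; 1 0 0 0 0; 1 0 0 0 0"

```text
t: 10.7
ee_pos: [458.6, 77.4, 44.0]
orientation: [0.708, 0.706, 0.0, 0.0]
force: [-2.5, -0.2, 7.2]
width: 40.6
grasp_force: 59.7
```

Call:
jog_arm --moves "1 0 0 -10 0; 1 0 0 -20 0; 1 0 0 -30 0; 1 0 0 -30 0; 1 -20 35 0 0; 1 -25 45 0 0; 1 -25 45 0 0; 1 -19 40 0 0"

```text
t: 11.7
ee_pos: [624.5, -13.1, 133.8]
orientation: [0.708, 0.706, 0.0, 0.0]
force: [-0.1, 0.9, -2.1]
width: 40.8
grasp_force: 61.0
```

Call:
jog_arm --moves "1 0 0 0 0; 1 0 0 30 0; 1 0 0 30 0; 1 0 0 20 0; 1 0 0 0 0; 1 0 0 0 0"

```text
t: 12.45
ee_pos: [623.8, -11.9, 54.2]
orientation: [0.708, 0.706, 0.0, 0.0]
force: [0.3, 0.3, -1.6]
width: 40.6
grasp_force: 61.1
```

Call:
jog_arm --moves "1 0 0 8 0; 1 0 0 4 0; 1 0 0 2 0; 1 0 0 0 0; 1 0 0 0 0; -1 0 0 0 0; -1 0 0 0 0; -1 0 0 0 0"

```text
t: 13.45
ee_pos: [623.4, -12.0, 39.5]
orientation: [0.708, 0.706, 0.0, 0.0]
force: [0.2, -0.6, 0.1]
width: 85.2
grasp_force: 0.0
```

Call:
jog_arm --moves "-1 0 0 0 0; -1 0 0 -20 0; -1 0 0 -30 0; -1 0 0 -40 0; -1 2 -35 0 0; -1 2 -40 0 0; -1 2 -40 0 0; -1 2 -38 0 0"

```text
t: 14.45
ee_pos: [469.4, -3.7, 130.6]
orientation: [0.708, 0.706, 0.001, 0.001]
force: [0.1, 0.1, -0.5]
width: 85.3
grasp_force: 0.0
```

Call:
jog_arm --moves "-1 0 1 30 0; -1 0 0 30 0; -1 0 0 22 0; -1 0 0 0 0; -1 0 0 0 0; 1 0 0 0 0; 1 0 0 0 0; 1 0 0 0 0"

```text
t: 15.45
ee_pos: [471.6, -3.7, 48.2]
orientation: [0.708, 0.706, 0.0, 0.0]
force: [-1.1, -0.5, 9.7]
width: 42.9
grasp_force: 59.8
```

Call:
jog_arm --moves "1 0 0 0 0; 1 0 0 0 0; 1 0 0 0 0; 1 0 0 0 0; 1 0 0 0 0; 1 0 0 -10 0; 1 0 0 -20 0; 1 0 0 -30 0"

```text
t: 16.45
ee_pos: [470.6, -3.7, 107.8]
orientation: [0.708, 0.706, -0.001, -0.001]
force: [0.3, -0.0, 0.1]
width: 43.0
grasp_force: 60.9
```

Call:
jog_arm --moves "1 0 0 -30 0; 1 26 20 0 0; 1 25 40 0 0; 1 25 44 0 0; 1 0 40 0 0; 1 0 10 20 0; 1 0 0 30 0; 1 0 0 20 0"

```text
t: 17.45
ee_pos: [624.7, 71.9, 66.2]
orientation: [0.708, 0.706, -0.001, -0.0]
force: [0.2, -0.7, -0.2]
width: 42.5
grasp_force: 61.0
```

Call:
jog_arm --moves "1 0 0 15 0; 1 0 0 0 0; 1 0 0 0 0"

```text
t: 17.82
ee_pos: [626.0, 72.0, 53.1]
orientation: [0.708, 0.706, 0.0, 0.0]
force: [-0.0, -0.3, -0.5]
width: 42.6
grasp_force: 61.0
```

Call:
jog_arm --moves "1 0 0 6 0; 1 0 0 3 0; 1 0 0 0 0; 1 0 0 0 0; -1 0 0 0 0; -1 0 0 0 0; -1 0 0 0 0; -1 0 0 0 0"

```text
t: 18.82
ee_pos: [625.5, 72.0, 43.4]
orientation: [0.708, 0.706, 0.0, 0.0]
force: [0.3, 0.1, -0.2]
width: 85.4
grasp_force: 0.0
```

Call:
jog_arm --moves "-1 0 0 -20 0; -1 0 0 -30 0; -1 0 0 -40 0; -1 -10 -40 0 0; -1 -50 -40 0 0; -1 -50 -30 0 0; -1 -48 -30 0 0; -1 0 0 0 0"

```text
t: 19.82
ee_pos: [484.2, -87.0, 134.5]
orientation: [0.709, 0.705, -0.0, 0.0]
force: [0.7, 0.2, 0.0]
width: 85.6
grasp_force: 0.0
```

Call:
jog_arm --moves "-1 1 0 30 0; -1 0 0 30 0; -1 0 0 26 0; -1 0 0 0 0; -1 0 0 0 0; 0.2 0 0 0 0; 0.2 0 0 0 0; 0.2 0 0 0 0"

```text
t: 20.82
ee_pos: [486.3, -83.6, 47.8]
orientation: [0.708, 0.706, 0.0, 0.0]
force: [-0.9, 0.1, 0.2]
width: 34.7
grasp_force: 0.0
```

Call:
jog_arm --moves "1 0 0 0 0; 1 0 0 0 0; 1 0 0 0 0; 1 0 0 0 0; 1 0 0 0 0; 1 0 0 0 0; 1 0 0 0 0"

```text
t: 21.7
ee_pos: [486.2, -83.6, 47.9]
orientation: [0.708, 0.706, 0.0, 0.0]
force: [-1.3, 0.6, 6.8]
width: 24.5
grasp_force: 58.5
```

```bash
python3 - <<'E'
from h import *
im=snap('scene','s3'); cv2.imwrite('pics/s3c.png',cv2.resize(im[100:300,130:430,::-1],(800,533),interpolation=cv2.INTER_CUBIC))
E
```

```text
(no output)
```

View pics/s3c.png

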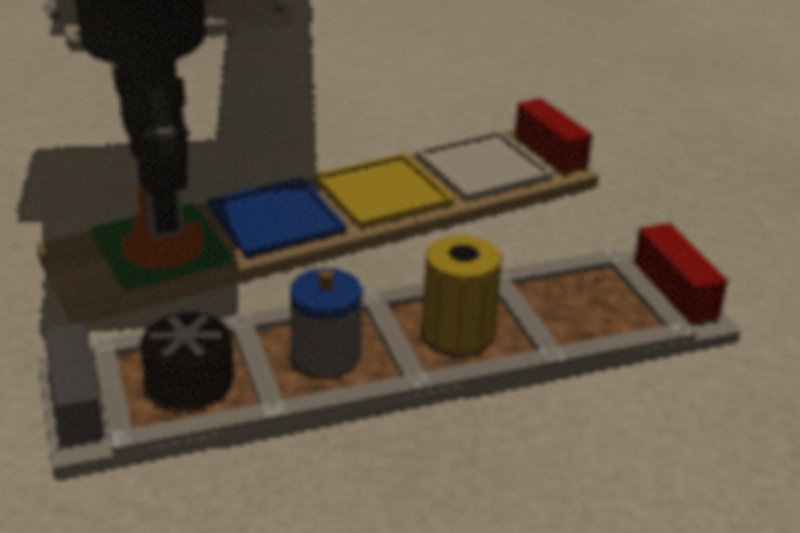

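The wheel, motor and roller stand upright in seats 4, 3 and 2, at (187,360), (326,320) and (462,295) in the crop. The impeller is gripped by its hub, with the tool about 3 mm to one side of the hub centre.

Call:
jog_arm --moves "1 0 0 -10 0; 1 0 0 -25 0; 1 0 0 -35 0; 1 0 0 -35 0; 1 30 20 0 0; 1 50 25 0 0; 1 50 25 0 0; 1 50 25 0 0"

```text
t: 22.75
ee_pos: [582.0, 97.8, 153.0]
orientation: [0.708, 0.706, 0.0, 0.0]
force: [1.4, -0.4, -1.1]
width: 24.3
grasp_force: 58.9
```

Call:
jog_arm --moves "1 40 25 0 0; 1 24 20 10 0; 1 0 0 30 0; 1 0 0 30 0; 1 0 0 20 0; 1 0 0 8 0; 1 0 0 0 0; 1 0 0 0 0"

```text
t: 23.75
ee_pos: [627.4, 160.3, 55.4]
orientation: [0.708, 0.706, 0.001, 0.0]
force: [-0.1, -0.7, 0.0]
width: 24.4
grasp_force: 58.9
```

Call:
jog_arm --moves "1 0 0 8 0; 1 0 0 3 0; 1 0 0 0 0; 1 0 0 0 0; -1 0 0 0 0; -1 0 0 0 0; -1 0 0 0 0; -1 0 0 0 0"

```text
t: 24.75
ee_pos: [626.6, 160.2, 43.3]
orientation: [0.708, 0.706, 0.0, 0.0]
force: [-0.4, 0.1, 0.5]
width: 85.7
grasp_force: 0.0
```

Call:
jog_arm --moves "-1 0 0 -15 0; -1 0 0 -30 0; -1 0 0 -40 0; -1 0 0 -50 0; -1 40 0 0 0; -1 50 0 0 0; -1 60 0 0 0; -1 0 0 0 0"

```text
t: 25.75
ee_pos: [626.6, 314.4, 179.7]
orientation: [0.706, 0.708, 0.001, 0.0]
force: [0.1, -0.4, -0.2]
width: 85.4
grasp_force: 0.0
```

```bash
python3 - <<'E'
from h import *
im=snap('scene','s4'); cv2.imwrite('pics/s4c.png',cv2.resize(im[100:300,130:430,::-1],(800,533),interpolation=cv2.INTER_CUBIC))
im=snap('top','t4'); cv2.imwrite('pics/t4c.png',cv2.resize(im[110:310,100:400,::-1],(800,533),interpolation=cv2.INTER_CUBIC))
E
```

```text
(no output)
```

View pics/s4c.png

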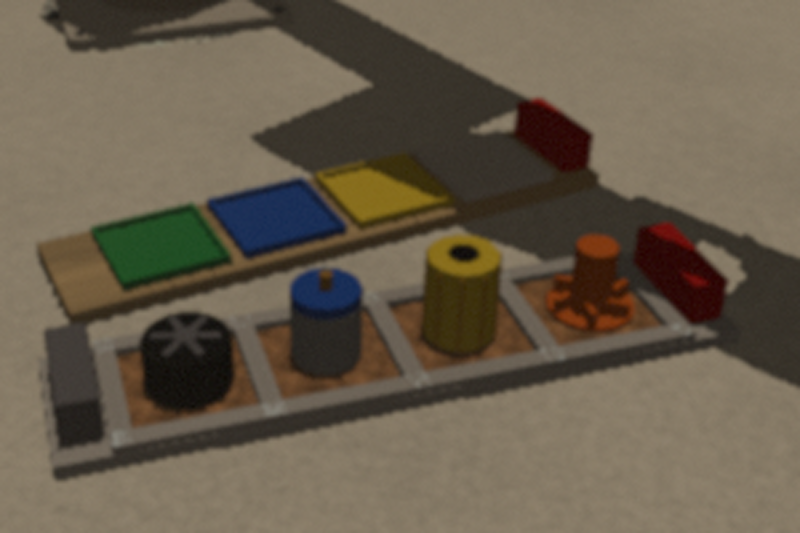

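View pics/t4c.png

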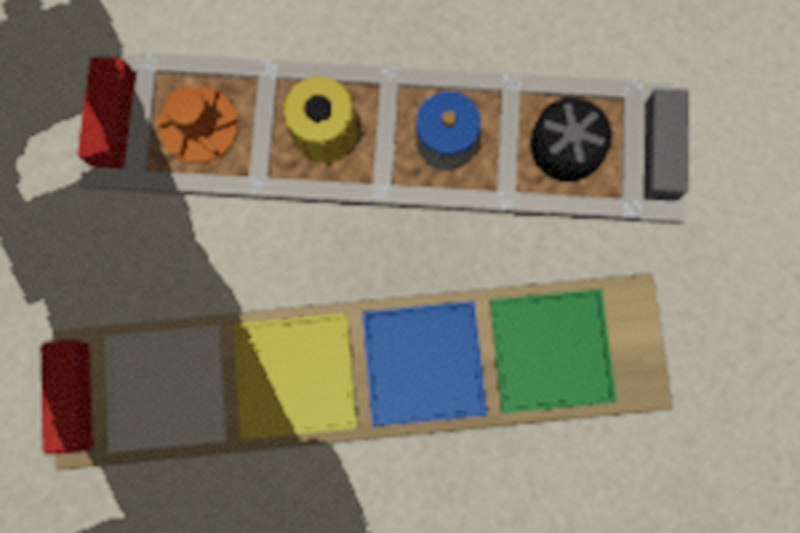

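All four parts stand upright near their seat centres. In the top crop, from the red block, they are the impeller (198,124), roller (320,110), motor (448,125) and wheel (572,138). The arm is clear of everything.

```bash
python3 -c "
from cell import manip
print(manip.job_done())"
```

```text
the job is handed in; nothing more can be done
None
```

I handed the job in at about 26 s of the 93 s limit: from the rack's red block, the impeller, roller, motor and wheel stand upright in their seats in reverse order (no verdict was returned).

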